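Load the water samples into the cooler rack in reverse order

ROBOT

A 7-joint arm with a two-finger parallel gripper is mounted at the origin on the work surface. World frame = base frame: x ahead of the robot, y to its left, z up, the work surface at z = 0. Lengths are in m, angles in rad, forces in N, time in s.
With the tool pointing down it reaches from about 0.425 to 0.925 m from the base axis. Payload 6.8 kg.
Tool frame: the origin (TCP) lies midway between the tips of the shut fingers; the grasp point (between the pads) lies 19 mm behind it; z points along the fingers, y is the line along which they close (so a half turn about z gives the same grasp; the last joint's range is limited). The gripper opens to 85 mm and grips with 20 to 120 N. Pads are 22 mm wide; open, the fingers measure 114 mm over their backs; the gripper's body (76 mm by 85 mm) begins 54 mm behind the grasp point. The pads swing forward as they close: fully open they stand 13 mm farther back than shut.
Start: joints at [-1.319, 0.477, 0.022, 1.555, -0.011, 1.109, -0.083], TCP at [0.238, 0.632, 0.231] pointing down, gripper open.
Joint ranges: [-2.96, 2.96], [-0.34, 2.1], [-1.41, 1.46], [0.24, 2.44], [-1.37, 4.51], [0.17, 1.92], [-2.96, 2.96]. Speed limits (rad/s): [2.39, 2.39, 3.14, 3.14, 3.14, 3.14, 3.14].

INTERFACE

Orientations are given as a rotation vector (axis times angle).
In Python, from bench import status, vision, r gives the robot as it stands. The module is installed in compiled form; this text tells all that it offers.
- The arm moves only by the shell command python3 -m handwheel 'ROWS' [OPENING] [FORCE]. ROWS is JSON, a list of rows, each an object with "dp": the shift along the tool's x, y, z in m, a list of three; "delta_rot": the turn, a rotation vector about the tool's x, y, z in rad, a list of three. In form: [{"dp": [x, y, z], "delta_rot": [rx, ry, rz]}, ...]. A call has 1 to 12 rows; each row is the pose to reach, as a shift and turn from the pose commanded when the call began, along the tool's axes at that moment; what a row does not reach only later rows make up. A row lasts 1/8 s, in which the tool goes at most 62.5 mm and 10.7 degrees, less where a joint would pass 70% of its speed; a pose out of reach is approached as far as the arm can. A call with a gripper value outside its range is refused whole. OPENING is the opening, from 0 (shut) to 1 (fully open), set as the call begins (- or left out, the last holds). The fingers move at their own pace and stop on an object; FORCE is the grip in N (left out, the last holds). Time passes only in rows, so rows that repeat a pose let the fingers close. It gives the time, the measured TCP pose, the force, the opening and the grip force at its end, in the units of the state.
- status.get_obs(): the state, without advancing time (a new reading comes with each control period).
- vision.grab_frame(name): name is "scene" or "top" or "wrist"; returns a dict with "img" (420x560x3 uint8, blue, green, red), "fovy" (degrees; the focal length in pixels is half the picture's height over the tangent of half this angle, whatever the lens; pixels are square), "cx", "cy" (the principal point, pixels), "world_from_camera" (4x4, takes a point from camera to world coordinates). Camera axes: x right, y up, looking along -z (the intrinsics and any distortion apply to the point x, -y, -z); pixel columns grow to the right and rows downward; lengths in m; the calibration is good to about 2 mm. A picture is of the moment at which its call begins. There is no depth.
- r.hand_in(): hands the job in; it is judged then, once.
The state is a dict: "clock": time; "joints": joint angles; "qvel": joint speeds; "tau": joint torques, N m; "tcp_pos": TCP position; "orientation": TCP orientation; "contact_force": force on the tool from outside, world axes, zero at the start; "moment": the same for the moment, N m; "grip_width": finger opening in m; "gripper_force": force on a finger pad.
Only numpy, scipy, OpenCV 4.12 (cv2) and the standard library are available. Lean on these libraries where they do the work, as an engineer would, in place of code of your own. Each camera call takes 0.05 s, during which the arm holds its last target. There are 200 camera calls.

TASK

Move the four sample bottles from the plywood field carrier into the wells of the blue cooler rack in reverse order: the bottle nearest the carrier's handle goes into the well farthest from the cooler rack's handle, and so on, so that the bottle farthest from the carrier's handle ends next to the cooler rack's handle. Stand each one flat on the floor of its own well and never tip a bottle over.

Things in the scene. Friction and masses are not known exactly. Their poses are not given: they have to be found in the camera images.
- carrier: Field carrier, source, fixed: plywood board 86 (x) by 288 (y), 10 mm high, with four dark steel rings in a row at y = -105, -35, 35, 105 mm (x = 0). Origin: centre of its underside, on the bench. A dark flat carrying loop, 34 mm out, 13 mm high, at its +y end is its handle. Stands left or right of the cooler rack, turned up to 0.4 rad.
- cooler: Cooler rack, target, fixed: blue plastic tray 76 (x) by 288 (y), 20 mm high, three cross walls making four open square wells in a row, centres at y = -105, -35, 35, 105 mm (x = 0, good to 1 mm). Wells 64 mm square inside, floor 6 mm and wall tops 20 mm above the bench. Origin: centre of its underside, on the bench. Handle: dark loop as on the carrier, at its +y end.
- tall: Tall slim round bottle, white, grey cap, loose, upright, 105 mm high, about 0.1 kg. Straight body 36 mm in diameter up to 84 mm, cap 24 mm in diameter from 88 mm up. Origin: centre of its foot, z up. Grip across the body 65 mm above the foot. Like all four it starts in a ring of the carrier, foot 10 mm above the bench.
- jar: Low wide round jar, white with a wide grey lid, loose, upright, 70 mm high, about 0.12 kg. Body 43 mm in diameter, lid 46 mm in diameter from 44 to 70 mm. Origin: centre of its foot, z up its axis. Easily gripped across the lid 55 mm above the foot.
- square: Square bottle, white with round grey cap, loose, upright, 95 mm high, about 0.12 kg. Body 38 by 38 mm up to 78 mm, cap 24 mm in diameter from 78 to 95 mm. Origin: centre of its foot, z up its axis, x and y square to its flat sides, which start within about 0.1 rad of the carrier's axes. Easily gripped across two flat sides 60 mm above the foot.
- flask: Conical flask, white with a tall round grey cap, loose, upright, 90 mm high, about 0.09 kg. Foot 46 mm in diameter, narrowing to a 23 mm neck at 50 mm; cap 26 mm in diameter from 58 to 90 mm. Origin: centre of its foot, z up its axis. Easily gripped across the cap 76 mm above the foot.
- collar_tall: Fixed dark steel ring, 53 mm outside, 45 mm bore, 8 mm high, open below, standing on the carrier board round the foot of the tall slim bottle at the start. Origin: centre of its underside (on the board's top face). It stays behind and so marks the place the tall slim bottle came from.
- collar_jar: Fixed dark steel ring, 63 mm outside, 55 mm bore, 8 mm high, open below, standing on the carrier board round the foot of the wide jar at the start. Origin: centre of its underside (on the board's top face). It stays behind and so marks the place the wide jar came from.
- collar_square: Fixed dark steel ring, 66 mm outside, 58 mm bore, 8 mm high, open below, standing on the carrier board round the foot of the square bottle at the start. Origin: centre of its underside (on the board's top face). It stays behind and so marks the place the square bottle came from.
- collar_flask: Fixed dark steel ring, 63 mm outside, 55 mm bore, 8 mm high, open below, standing on the carrier board round the foot of the conical flask at the start. Origin: centre of its underside (on the board's top face). It stays behind and so marks the place the conical flask came from.
Not all that is in view belongs to the job. Leave any red look-alike of the jar alone. Leave any red look-alike of the flask alone.

How it is judged:
At the end, for the whole second after the job is handed in: Each bottle stands at rest, upright (0.1 rad), on the floor (within 4 mm) of the cooler well that mirrors its ring on the carrier (ring at y on the carrier, bottle at -y on the cooler rack), within 15.5 mm of the well's centre along each rack axis (((y of collar_tall in the frame of carrier between -0.125 and -0.085 m and y of tall in the frame of cooler between 0.0895 and 0.1205 m) or (y of collar_tall in the frame of carrier between -0.055 and -0.015 m and y of tall in the frame of cooler between 0.0195 and 0.0505 m) or (y of collar_tall in the frame of carrier between 0.015 and 0.055 m and y of tall in the frame of cooler between -0.0505 and -0.0195 m) or (y of collar_tall in the frame of carrier between 0.085 and 0.125 m and y of tall in the frame of cooler between -0.1205 and -0.0895 m)) and x of tall in the frame of cooler between -0.0155 and 0.0155 m and z of each of tall, jar, square, flask in the frame of cooler below 0.01 m and angle between each of tall, jar, square, flask's own z axis and vertical below 0.1 rad and linear speed of each of tall, jar, square, flask below 0.02 m/s and angular speed of each of tall, jar, square, flask below 0.2 rad/s and ((y of collar_jar in the frame of carrier between -0.125 and -0.085 m and y of jar in the frame of cooler between 0.0895 and 0.1205 m) or (y of collar_jar in the frame of carrier between -0.055 and -0.015 m and y of jar in the frame of cooler between 0.0195 and 0.0505 m) or (y of collar_jar in the frame of carrier between 0.015 and 0.055 m and y of jar in the frame of cooler between -0.0505 and -0.0195 m) or (y of collar_jar in the frame of carrier between 0.085 and 0.125 m and y of jar in the frame of cooler between -0.1205 and -0.0895 m)) and x of jar in the frame of cooler between -0.0155 and 0.0155 m and ((y of collar_square in the frame of carrier between -0.125 and -0.085 m and y of square in the frame of cooler between 0.0895 and 0.1205 m) or (y of collar_square in the frame of carrier between -0.055 and -0.015 m and y of square in the frame of cooler between 0.0195 and 0.0505 m) or (y of collar_square in the frame of carrier between 0.015 and 0.055 m and y of square in the frame of cooler between -0.0505 and -0.0195 m) or (y of collar_square in the frame of carrier between 0.085 and 0.125 m and y of square in the frame of cooler between -0.1205 and -0.0895 m)) and x of square in the frame of cooler between -0.0155 and 0.0155 m and ((y of collar_flask in the frame of carrier between -0.125 and -0.085 m and y of flask in the frame of cooler between 0.0895 and 0.1205 m) or (y of collar_flask in the frame of carrier between -0.055 and -0.015 m and y of flask in the frame of cooler between 0.0195 and 0.0505 m) or (y of collar_flask in the frame of carrier between 0.015 and 0.055 m and y of flask in the frame of cooler between -0.0505 and -0.0195 m) or (y of collar_flask in the frame of carrier between 0.085 and 0.125 m and y of flask in the frame of cooler between -0.1205 and -0.0895 m)) and x of flask in the frame of cooler between -0.0155 and 0.0155 m); the robot touches nothing.
It fails at once if a bottle is tipped over (more than 0.6 rad from upright) (angle between any of tall, jar, square, flask's own z axis and vertical above 0.6 rad).
It also fails if it takes over 125 s, if anything falls off the work surface, if the arm or the gripper's body presses on something with over 40 N, if the wrist force passes 120 N, or if a joint passes its speed limit or range.

## Working session

There is one attempt and no reset: what is moved stays moved. The work goes in short steps, Python scripts to look and compute and a shell command to move; the robot and the scene stay as the last step left them, time stands still between calls to the robot, and variables do not carry over. Pictures are saved under pics/ and viewed, at most 14 in all, crops included, and the job is handed in when it is done.

```bash
mkdir -p pics
python3 - <<'E'
from bench import status, vision
import cv2, numpy as np
o=status.get_obs(); print({k:np.round(v,4) for k,v in o.items()})
for n in ("scene","top","wrist"):
    f=vision.grab_frame(n); cv2.imwrite(f"pics/{n}0.png",f["img"])
    print(n,{k:v for k,v in f.items() if k not in("img","world_from_camera")}); print(np.round(f["world_from_camera"],4).tolist())
E
```

```text
{'clock': np.float64(0.0), 'joints': array([-1.3191,  0.4778,  0.0224,  1.5564, -0.0115,  1.1093, -0.0831]), 'qvel': array([ 0.0007, -0.0001, -0.0013,  0.0009, -0.0003, -0.0016, -0.0016]), 'tau': array([ 3.00000e-04, -5.96448e+01,  1.60760e+00, -2.81199e+01,
        1.25000e-02,  9.10000e-03,  0.00000e+00]), 'tcp_pos': array([0.2375, 0.6312, 0.2303]), 'orientation': array([-5.6210e-01, -3.0907e+00,  2.8000e-03]), 'contact_force': array([ 0.0942, -0.5693, -0.5378]), 'moment': array([-0.0138, -0.014 , -0.0299]), 'gripper_force': np.float64(0.0), 'grip_width': np.float64(0.0856)}
scene {'fovy': 50.70959532565752, 'cx': 277.56276289072184, 'cy': 205.77513054926163}
[[0.8347, -0.4081, 0.3698, 0.9971], [0.5505, 0.6391, -0.5372, -0.6617], [-0.0171, 0.6519, 0.7581, 0.9576], [0.0, 0.0, 0.0, 1.0]]
top {'fovy': 45.06353930388009, 'cx': 280.1632923463638, 'cy': 207.83128964693486}
[[-0.0011, 0.9823, -0.1874, 0.3572], [-0.9999, -0.0036, -0.0127, -0.063], [-0.0131, 0.1874, 0.9822, 1.0882], [0.0, 0.0, 0.0, 1.0]]
wrist {'fovy': 59.10946115992176, 'cx': 283.94927808452064, 'cy': 206.245911599982}
[[0.3519, -0.9046, -0.2404, 0.1772], [0.936, 0.3394, 0.093, 0.6557], [-0.0025, -0.2578, 0.9662, 0.3721], [0.0, 0.0, 0.0, 1.0]]
```

View pics/top0.png

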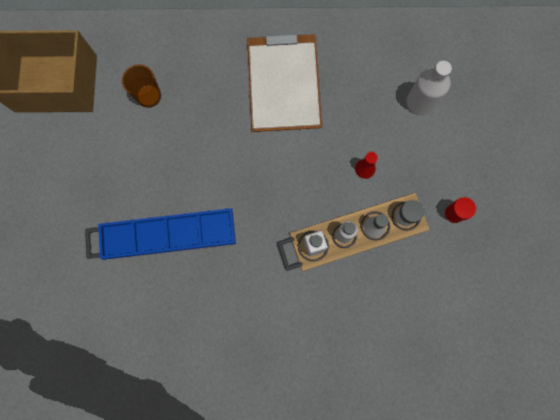

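View pics/scene0.png

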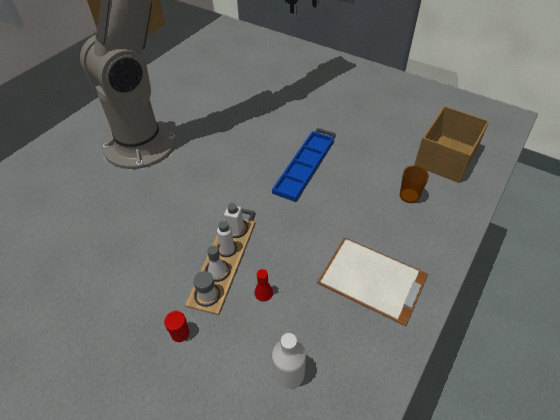

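Top view: cooler rack at about (167,234) with its handle on the left (92,242). The carrier is at about (360,231) with its handle on the left (289,253). From the handle the order is square (316,243), tall (346,233), flask (377,226), jar (409,213). The red flask (366,167) and red jar (461,210) are clear of the grasps.

```bash
cat > h.py <<'E'
import numpy as np, cv2
from scipy.optimize import least_squares
from scipy.spatial.transform import Rotation as R
from bench import status, vision
def proj(f,P):
    T=np.linalg.inv(f["world_from_camera"]); p=np.asarray(P)@T[:3,:3].T+T[:3,3]
    k=210/np.tan(np.radians(f["fovy"]/2))
    return np.c_[f["cx"]+k*p[:,0]/-p[:,2], f["cy"]+k*p[:,1]/p[:,2]]
def tri(fs,pix):
    g=lambda X:np.concatenate([proj(f,[X])[0]-p for f,p in zip(fs,pix)])
    s=least_squares(g,[.5,0,.05]); return s.x,np.abs(s.fun).max()
def quad(mask):
    mask=cv2.morphologyEx(mask,cv2.MORPH_CLOSE,np.ones((5,5)))
    c=max(cv2.findContours(mask,0,2)[0],key=cv2.contourArea); h=cv2.convexHull(c)
    return cv2.approxPolyDP(h,0.03*cv2.arcLength(h,True),True)[:,0].astype(float)
E
python3 - <<'E'
from h import *
fs=[vision.grab_frame(n) for n in("top","scene")]
for name,lo,hi in(("cooler",(100,120,40),(130,255,255)),("carrier",(8,60,90),(22,200,255))):
  for f,n,roi in zip(fs,("top","scene"),((80,180,440,290),(160,110,350,320))):
    m=cv2.inRange(cv2.cvtColor(f["img"],cv2.COLOR_BGR2HSV),lo,hi)
    z=np.zeros_like(m); a,b,c,d=roi; z[b:d,a:c]=m[b:d,a:c]
    q=quad(z); print(name,n,q.tolist())
for f,n,(a,b,c,d) in zip(fs,("t","s"),((270,140,480,290),(160,190,290,350))):
    cv2.imwrite(f"pics/c{n}.png",cv2.resize(f["img"][b:d,a:c],None,fx=3.7,fy=3.7,interpolation=cv2.INTER_CUBIC))
E
```

```text
cooler top [[231.0, 209.0], [234.0, 243.0], [99.0, 256.0], [98.0, 224.0]]
cooler scene [[333.0, 137.0], [295.0, 201.0], [272.0, 193.0], [312.0, 131.0]]
carrier top [[415.0, 193.0], [427.0, 230.0], [302.0, 270.0], [291.0, 232.0]]
carrier scene [[254.0, 221.0], [218.0, 313.0], [186.0, 306.0], [216.0, 236.0]]
```

View pics/ct.png

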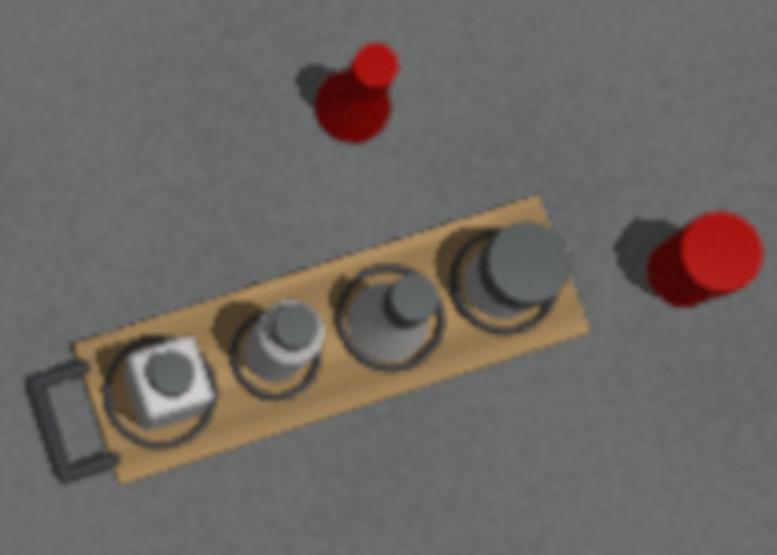

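View pics/cs.png

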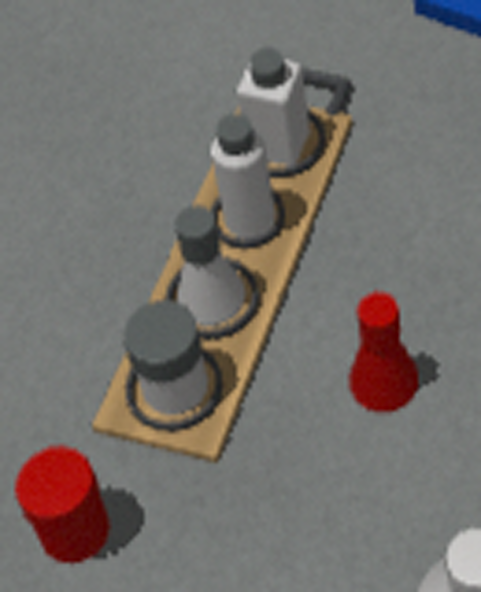

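The top crop shows the cap centres at full-frame pixels: square (315.9,240.5), tall (349.5,228.6), flask (381.6,220.8), jar (412.4,211.1). In the scene crop they are (232.4,207), (223.8,225.4), (213.2,250), (204.6,279.5).

```bash
cat >> h.py <<'E'
def box(p,w,l,h):
    c=R.from_rotvec([0,0,p[2]]).as_matrix(); 
    return lambda zs:np.array([[x,y,z] for z in zs for x in(-w/2,w/2) for y in(-l/2,l/2)])@c.T+[p[0],p[1],0]
def hullmask(f,P):
    m=np.zeros((1680,2240),np.uint8); q=cv2.convexHull(proj(f,P).astype(np.float32))[:,0]
    cv2.fillConvexPoly(m,np.int32(np.round(q*4+2)),255); return cv2.resize(m,(560,420),interpolation=cv2.INTER_AREA)/255.
E
python3 - <<'E'
from h import *
from scipy.optimize import minimize
fs=[vision.grab_frame(n) for n in("top","scene")]
pt=dict(square=((315.9,240.5),(232.4,207)),tall=((349.5,228.6),(223.8,225.4)),flask=((381.6,220.8),(213.2,250)),jar=((412.4,211.1),(204.6,279.5)))
for k,v in pt.items(): x,e=tri(fs,v); print(k,np.round(x,4),round(e,2))
qs=dict(cooler=([[234,243],[98,224]],[[295,201],[312,131]]))
for name,lo,hi,w,h,g in(("cooler",(100,120,40),(130,255,255),.076,.02,[.45,.2,0]),("carrier",(8,60,90),(22,200,255),.086,.01,[.45,-.15,.3])):
  ms=[]
  for f,roi in zip(fs,((80,180,440,290),(160,110,350,320))):
    m=cv2.inRange(cv2.cvtColor(f["img"],cv2.COLOR_BGR2HSV),lo,hi)
    z=np.zeros_like(m); a,b,c,d=roi; z[b:d,a:c]=m[b:d,a:c]
    z=cv2.morphologyEx(z,cv2.MORPH_OPEN,np.ones((2,2))); z=cv2.morphologyEx(z,cv2.MORPH_CLOSE,np.ones((5,5)))
    c=max(cv2.findContours(z,0,2)[0],key=cv2.contourArea); hl=cv2.convexHull(c)
    m=np.zeros((420,560),np.uint8); cv2.fillConvexPoly(m,hl,255); ms.append(m/255.)
  # start: from top quad
  q=hl
  for use in([0],[1],[0,1]):
    cost=lambda p:sum(np.abs(hullmask(fs[i],box(p,w,.288,h)([0,h]))-ms[i]).sum() for i in use)
    best=min((minimize(cost,np.array(g)+[dx,dy,da],method="Nelder-Mead",options=dict(initial_simplex=np.array(g)+[dx,dy,da]+np.array([[0,0,0],[.03,0,0],[0,.03,0],[0,0,.15]]))) for dx in(0,.05) for dy in(0,.04) for da in(0,-.2)),key=lambda s:s.fun)
    print(name,use,np.round(best.x,4),round(best.fun,1))
E
```

```text
square [ 0.4813 -0.1196  0.0979] 0.73
tall [ 0.504  -0.1845  0.1067] 1.19
flask [ 0.5214 -0.2499  0.0944] 1.24
jar [ 0.545  -0.3162  0.0742] 1.64
cooler [0] [0.5058 0.1935 0.1158] 96.6
cooler [1] [0.5134 0.1946 0.1171] 52.4
cooler [0, 1] [0.5061 0.1937 0.1144] 437.4
carrier [0] [ 0.5102 -0.2201  0.3111] 120.6
carrier [1] [ 0.5182 -0.2186  0.3055] 704.3
carrier [0, 1] [ 0.5112 -0.2201  0.309 ] 1289.8
```

```bash
cat >> h.py <<'E'
def plan(x,y,z,closing):
    """dp and delta_rot for TCP at x,y,z, pointing down, closing axis at angle closing (mod pi)"""
    o=status.get_obs(); C=R.from_rotvec(o["orientation"]); t=np.array([x,y,z])-o["tcp_pos"]
    best=None
    for a in(closing,closing+np.pi):
        yv=np.array([np.cos(a),np.sin(a),0]); zv=np.array([0,0,-1.]); xv=np.cross(yv,zv)
        d=(C.inv()*R.from_matrix(np.c_[xv,yv,zv])).as_rotvec()
        if best is None or np.linalg.norm(d)<np.linalg.norm(best): best=d
    print("dp",np.round(C.inv().apply(t),4).tolist(),"rot",np.round(best,4).tolist(),"deg",round(np.degrees(np.linalg.norm(best)),1))
E
python3 -c "
from h import *
plan(.507,.194,.26,.115)"
```

```text
dp [-0.4062, -0.3148, -0.0288] rot [-0.0003, 0.0002, 1.0959] deg 62.8
```

```bash
python3 -m handwheel '[{"dp":[-0.406,-0.315,-0.029],"delta_rot":[0,0,1.096]},{"dp":[-0.406,-0.315,-0.029],"delta_rot":[0,0,1.096]},{"dp":[-0.406,-0.315,-0.029],"delta_rot":[0,0,1.096]},{"dp":[-0.406,-0.315,-0.029],"delta_rot":[0,0,1.096]},{"dp":[-0.406,-0.315,-0.029],"delta_rot":[0,0,1.096]},{"dp":[-0.406,-0.315,-0.029],"delta_rot":[0,0,1.096]},{"dp":[-0.406,-0.315,-0.029],"delta_rot":[0,0,1.096]},{"dp":[-0.406,-0.315,-0.029],"delta_rot":[0,0,1.096]},{"dp":[-0.406,-0.315,-0.029],"delta_rot":[0,0,1.096]},{"dp":[-0.406,-0.315,-0.029],"delta_rot":[0,0,1.096]},{"dp":[-0.406,-0.315,-0.029],"delta_rot":[0,0,1.096]},{"dp":[-0.406,-0.315,-0.029],"delta_rot":[0,0,1.096]}]' 1
python3 - <<'E'
from h import *
f=vision.grab_frame("wrist"); cv2.imwrite("pics/w1.png",f["img"]); np.save("w1.npy",f,allow_pickle=True)
o=status.get_obs(); print(o["clock"],o["tcp_pos"],o["joints"]); print(f["world_from_camera"].round(4)); plan(.511,-.219,.26,.309)
E
```

```text
clock: 1.85
tcp_pos: [0.5059, 0.1959, 0.2601]
orientation: [-2.086, -2.348, 0.0]
contact_force: [0.1, 0.1, -0.2]
grip_width: 0.0851
gripper_force: 0.0
1.9 [0.50598734 0.19561057 0.26011925] [-0.84482071  0.23867711  0.43183331  1.8631761  -0.11386996  1.06404094
 -0.25051578]
[[ 0.993  -0.1145 -0.0292  0.4989]
 [ 0.1181  0.9593  0.2566  0.2619]
 [-0.0014 -0.2583  0.9661  0.4018]
 [ 0.      0.      0.      1.    ]]
dp [-0.4123, -0.0438, 0.0] rot [-0.0004, -0.0003, -0.1912] deg 11.0
```

View pics/w1.png

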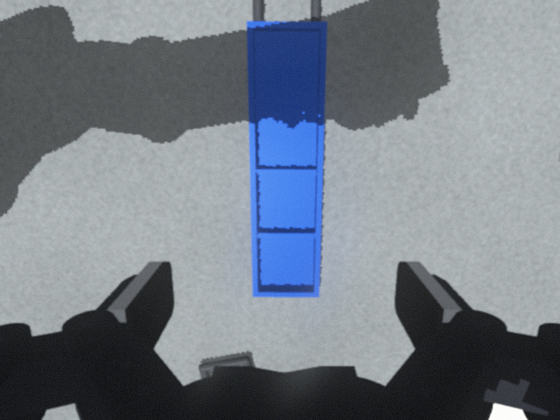

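The rack shows clearly in the wrist view: corners at (248,22), (326,22), (320,296), (253,297), handle at the top. Next I'll fit it and move over the carrier.

```bash
cat >> h.py <<'E'
def fitbox(fs,ms,w,h,g):
    from scipy.optimize import minimize
    cost=lambda p:sum(np.abs(hullmask(f,box(p,w,.288,h)([0,h]))-m).sum() for f,m in zip(fs,ms))
    g=np.array(g); S=np.array([[0,0,0],[.02,0,0],[0,.02,0],[0,0,.06]])
    s=minimize(cost,g,method="Nelder-Mead",options=dict(initial_simplex=g+S-S.mean(0),xatol=1e-5))
    return s.x,s.fun
def hmask(f,lo,hi):
    z=cv2.inRange(cv2.cvtColor(f["img"],cv2.COLOR_BGR2HSV),lo,hi)
    z=cv2.morphologyEx(z,cv2.MORPH_OPEN,np.ones((3,3)))
    z=cv2.morphologyEx(z,cv2.MORPH_CLOSE,np.ones((9,9)))
    c=max(cv2.findContours(z,0,2)[0],key=cv2.contourArea)
    m=np.zeros((420,560),np.uint8); cv2.fillConvexPoly(m,cv2.convexHull(c),255); return m/255.
E
python3 - <<'E'
from h import *
f=np.load("w1.npy",allow_pickle=True).item(); m=hmask(f,(100,130,60),(130,255,255))
p,c=fitbox([f],[m],.076,.02,[.507,.194,.115]); print(p.round(4),c,m.sum())
g=quad((m*255).astype(np.uint8)); print(g.tolist()); print(proj(f,box(p,.076,.288,.02)([.02])).round(1).tolist())
E
python3 -m handwheel '[{"dp":[-0.412,-0.044,0],"delta_rot":[0,0,-0.191]},{"dp":[-0.412,-0.044,0],"delta_rot":[0,0,-0.191]},{"dp":[-0.412,-0.044,0],"delta_rot":[0,0,-0.191]},{"dp":[-0.412,-0.044,0],"delta_rot":[0,0,-0.191]},{"dp":[-0.412,-0.044,0],"delta_rot":[0,0,-0.191]},{"dp":[-0.412,-0.044,0],"delta_rot":[0,0,-0.191]},{"dp":[-0.412,-0.044,0],"delta_rot":[0,0,-0.191]},{"dp":[-0.412,-0.044,0],"delta_rot":[0,0,-0.191]},{"dp":[-0.412,-0.044,0],"delta_rot":[0,0,-0.191]},{"dp":[-0.412,-0.044,0],"delta_rot":[0,0,-0.191]}]'
python3 - <<'E'
from h import *
f=vision.grab_frame("wrist"); cv2.imwrite("pics/w2.png",f["img"]); np.save("w2.npy",f,allow_pickle=True)
o=status.get_obs(); print(o["clock"],o["tcp_pos"],o["joints"])
E
```

```text
[0.5082 0.1974 0.1184] 201.4078431372549 20466.0
[[326.0, 22.0], [318.0, 295.0], [254.0, 296.0], [247.0, 22.0]]
[[252.6, 296.8], [245.9, 20.4], [319.1, 296.8], [326.6, 20.4]]
clock: 3.15
tcp_pos: [0.5108, -0.2183, 0.2601]
orientation: [-1.853, -2.536, -0.001]
contact_force: [-0.1, -0.2, -0.3]
grip_width: 0.0856
gripper_force: 0.0
3.2 [ 0.5107563  -0.21852277  0.26017346] [-0.22247928  0.28488618  0.63521225  1.84349507 -0.19146019  1.07469916
  0.79417564]
```

View pics/w2.png

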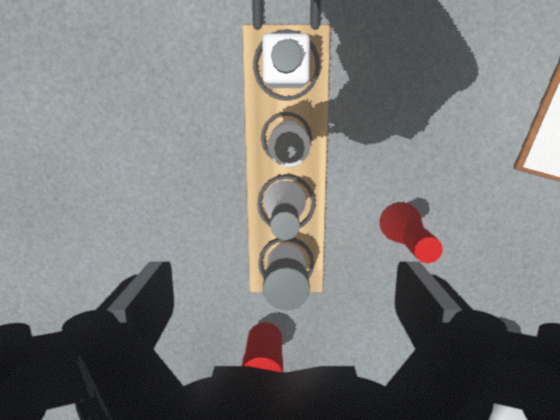

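In the wrist view the carrier corners are (244,25), (330,24), (323,292), (249,291). Cap tops: square (288,55), tall (289,150), flask (285,222), jar (287,288).

Run:
```python
from h import *
f=np.load("w2.npy",allow_pickle=True).item(); k=210/np.tan(np.radians(f["fovy"]/2))
q=np.array([[244,25],[330,24],[323,292],[249,291]],float)
L=np.array([[-.043,.144],[.043,.144],[.043,-.144],[-.043,-.144]])
def res(p): 
    c,s=np.cos(p[2]),np.sin(p[2]); P=np.c_[p[0]+c*L[:,0]-s*L[:,1],p[1]+s*L[:,0]+c*L[:,1],np.full(4,p[3])]
    return (proj(f,P)-q).ravel()
s=least_squares(res,[.51,-.22,.3,.01]); print("carrier free z",s.x.round(4),s.fun.round(1))
s=least_squares(lambda p:res([*p,.01]),[.51,-.22,.3]); p=s.x; print(p.round(4))
for n,yy in(("square",.105),("tall",.035),("flask",-.035),("jar",-.105)): print(n,(p[0]-np.sin(p[2])*yy).round(4),(p[1]+np.cos(p[2])*yy).round(4))
W=f["world_from_camera"]
for n,u,v,z in(("square",288,55,.105),("tall",289,150,.115),("flask",285,222,.1),("jar",287,288,.08)):
    d=W[:3,:3]@np.array([(u-f["cx"])/k,-(v-f["cy"])/k,-1]); t=(z-W[2,3])/d[2]; print(n,(W[:3,3]+t*d).round(4))
plan(p[0]+np.sin(p[2])*.105,p[1]-np.cos(p[2])*.105,.26,p[2])
```

```text
carrier free z [ 0.5139 -0.2168  0.3076  0.0057] [-1.  -0.5  0.9  0.7 -0.5 -0.5  0.6  0.3]
[ 0.5138 -0.2167  0.3076]
square 0.482 -0.1166
tall 0.5032 -0.1833
flask 0.5244 -0.25
jar 0.5456 -0.3168
square [ 0.4828 -0.1181  0.105 ]
tall [ 0.5048 -0.1841  0.115 ]
flask [ 0.521  -0.2448  0.1   ]
jar [ 0.5449 -0.3131  0.08  ]
dp [-0.1042, 0.0033, 0.0001] rot [0.0001, -0.0007, 0.0013] deg 0.1
```

```bash
python3 -m handwheel '[{"dp":[-0.102,0.003,0],"delta_rot":[0,0,0]},{"dp":[-0.102,0.003,0],"delta_rot":[0,0,0]},{"dp":[-0.102,0.003,0],"delta_rot":[0,0,0]},{"dp":[-0.102,0.003,0],"delta_rot":[0,0,0]}]'
python3 - <<'E'
from h import *
f=vision.grab_frame("wrist"); cv2.imwrite("pics/w3.png",f["img"]); np.save("w3.npy",f,allow_pickle=True)
E
```

```text
clock: 3.7
tcp_pos: [0.5441, -0.3152, 0.2599]
orientation: [-1.854, -2.535, -0.001]
contact_force: [-0.2, 0.2, -0.7]
grip_width: 0.0853
gripper_force: 0.0
```

View pics/w3.png

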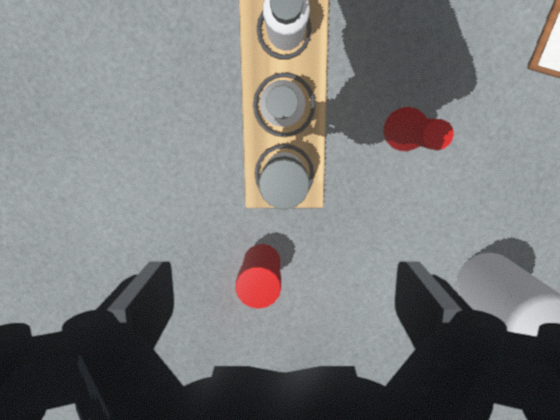

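Here the jar lid is at (284,181), the flask cap at (285,99), the tall cap at (289,9), and the carrier's end corners at (246,208) and (323,208). The red jar stands beyond the end.

Run:
```python
from h import *
fs=[np.load(f"w{i}.npy",allow_pickle=True).item() for i in(2,3)]
for n,a,b in(("jar",(287,288),(284,181)),("flask",(285,222),(285,99)),("tall",(289,150),(289,9)),("cornerL",(249,291),(246,208)),("cornerR",(323,292),(323,208)),("redjar",(263,365),(258,290))):
    x,e=tri(fs,(a,b)); print(n,x.round(4),round(e,2))
f=fs[1];k=210/np.tan(np.radians(f["fovy"]/2));W=f["world_from_camera"]
for n,u,v,z in(("tall",289,9,.115),("flask",285,99,.1),("jar",284,181,.08),("ringflask",285,104,.018),("ringjar",284,174,.018)):
    d=W[:3,:3]@np.array([(u-f["cx"])/k,-(v-f["cy"])/k,-1]); t=(z-W[2,3])/d[2]; print(n,(W[:3,3]+t*d).round(4))
o=status.get_obs(); print(o["tcp_pos"])
```

```text
jar [ 0.5438 -0.3107  0.085 ] 0.36
flask [ 0.5226 -0.2458  0.0952] 1.4
tall [ 0.5064 -0.1849  0.1033] 1.41
cornerL [ 0.5165 -0.3685  0.0022] 0.56
cornerR [ 0.5986 -0.341   0.0069] 0.32
redjar [ 0.5591 -0.4564  0.0103] 1.02
tall [ 0.508  -0.1873  0.115 ]
flask [ 0.5236 -0.2456  0.1   ]
jar [ 0.5438 -0.3117  0.08  ]
ringflask [ 0.5247 -0.2485  0.018 ]
ringjar [ 0.5451 -0.3161  0.018 ]
[ 0.54416081 -0.31481958  0.26003437]
```

```bash
python3 -m handwheel '[{"dp":[0.002,0,0.05],"delta_rot":[0,0,0]},{"dp":[0.002,0,0.1],"delta_rot":[0,0,0]},{"dp":[0.002,0,0.15],"delta_rot":[0,0,0]},{"dp":[0.002,0,0.185],"delta_rot":[0,0,0]},{"dp":[0.002,0,0.205],"delta_rot":[0,0,0]},{"dp":[0.002,0,0.218],"delta_rot":[0,0,0]},{"dp":[0.002,0,0.218],"delta_rot":[0,0,0]}]' 1 && python3 -m handwheel '[{"dp":[0,0,0],"delta_rot":[0,0,0]},{"dp":[0,0,0],"delta_rot":[0,0,0]},{"dp":[0,0,0],"delta_rot":[0,0,0]},{"dp":[0,0,0],"delta_rot":[0,0,0]},{"dp":[0,0,0],"delta_rot":[0,0,0]},{"dp":[0,0,0],"delta_rot":[0,0,0]},{"dp":[0,0,0],"delta_rot":[0,0,0]}]' 0 40
```

```text
clock: 4.62
tcp_pos: [0.5435, -0.3144, 0.0424]
orientation: [-1.856, -2.534, -0.0]
contact_force: [0.1, -0.4, 0.4]
grip_width: 0.0856
gripper_force: 0.0
clock: 5.5
tcp_pos: [0.5439, -0.3151, 0.0434]
orientation: [1.856, 2.533, 0.001]
contact_force: [-1.2, 0.6, 6.5]
grip_width: 0.0451
gripper_force: 40.5
```

```bash
python3 -m handwheel '[{"dp":[0,0,-0.03],"delta_rot":[0,0,0]},{"dp":[0,0,-0.08],"delta_rot":[0,0,0]},{"dp":[0,0,-0.13],"delta_rot":[0,0,0]},{"dp":[0,0,-0.18],"delta_rot":[0,0,0]},{"dp":[0,0,-0.18],"delta_rot":[0,0,0]}]'
python3 - <<'E'
from h import *
cat=[(yy,(.508-np.sin(.118)*yy).round(4),(.1975+np.cos(.118)*yy).round(4)) for yy in(.105,.035,-.035,-.105)]; print(cat)
plan(cat[0][1],cat[0][2],.222,.118)
f=vision.grab_frame("wrist"); cv2.imwrite("pics/w4.png",f["img"])
E
```

```text
clock: 6.12
tcp_pos: [0.5452, -0.3165, 0.2268]
orientation: [1.853, 2.527, 0.003]
contact_force: [0.7, -1.7, -1.8]
grip_width: 0.045
gripper_force: 41.2
[(0.105, np.float64(0.4956), np.float64(0.3018)), (0.035, np.float64(0.5039), np.float64(0.2323)), (-0.035, np.float64(0.5121), np.float64(0.1627)), (-0.105, np.float64(0.5204), np.float64(0.0932))]
dp [0.6046, 0.1387, 0.0025] rot [0.0068, 0.0046, 0.1875] deg 10.8
```

View pics/w4.png

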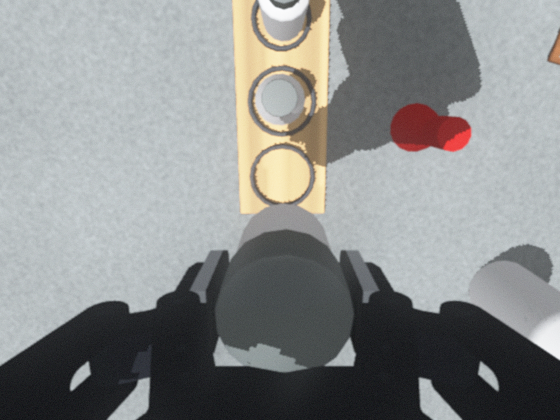

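The wrist picture shows the jar upright and centred in the pads, with its ring empty at (283,173).

```bash
python3 -m handwheel '[{"dp":[0.604,0.139,0],"delta_rot":[0,0,0.188]},{"dp":[0.604,0.139,0],"delta_rot":[0,0,0.188]},{"dp":[0.604,0.139,0],"delta_rot":[0,0,0.188]},{"dp":[0.604,0.139,0],"delta_rot":[0,0,0.188]},{"dp":[0.604,0.139,0],"delta_rot":[0,0,0.188]},{"dp":[0.604,0.139,0],"delta_rot":[0,0,0.188]},{"dp":[0.604,0.139,0],"delta_rot":[0,0,0.188]},{"dp":[0.604,0.139,0],"delta_rot":[0,0,0.188]},{"dp":[0.604,0.139,0],"delta_rot":[0,0,0.188]},{"dp":[0.604,0.139,0],"delta_rot":[0,0,0.188]},{"dp":[0.604,0.139,0],"delta_rot":[0,0,0.188]},{"dp":[0.604,0.139,0],"delta_rot":[0,0,0.188]}]' && python3 -c "
from h import *
plan(.4956,.3018,.042,.118)"
```

```text
clock: 7.68
tcp_pos: [0.4931, 0.3021, 0.2207]
orientation: [2.086, 2.349, -0.005]
contact_force: [0.2, -0.9, -0.4]
grip_width: 0.045
gripper_force: 41.4
dp [-0.0002, 0.0029, 0.1787] rot [-0.0023, 0.0023, 0.0002] deg 0.2
```

```bash
python3 -m handwheel '[{"dp":[0,0.003,0.05],"delta_rot":[0,0,0]},{"dp":[0,0.003,0.1],"delta_rot":[0,0,0]},{"dp":[0,0.003,0.14],"delta_rot":[0,0,0]},{"dp":[0,0.003,0.165],"delta_rot":[0,0,0]},{"dp":[0,0.003,0.174],"delta_rot":[0,0,0]},{"dp":[0,0.003,0.178],"delta_rot":[0,0,0]},{"dp":[0,0.003,0.179],"delta_rot":[0,0,0]},{"dp":[0,0.003,0.179],"delta_rot":[0,0,0]}]'
```

```text
clock: 8.68
tcp_pos: [0.4974, 0.3037, 0.0442]
orientation: [2.087, 2.348, 0.002]
contact_force: [-0.7, 0.1, -1.7]
grip_width: 0.0456
gripper_force: 41.4
```

```bash
python3 -m handwheel '[{"dp":[0,0,0.0015],"delta_rot":[0,0,0]},{"dp":[0,0,0.003],"delta_rot":[0,0,0]},{"dp":[0,0,0.003],"delta_rot":[0,0,0]}]'
```

```text
clock: 9.05
tcp_pos: [0.4968, 0.3034, 0.0402]
orientation: [-2.086, -2.349, 0.0]
contact_force: [0.5, -0.9, -0.9]
grip_width: 0.0451
gripper_force: 41.4
```

```bash
python3 -m handwheel '[{"dp":[0,0,0.0005],"delta_rot":[0,0,0]},{"dp":[0,0,0],"delta_rot":[0,0,0]},{"dp":[0,0,0],"delta_rot":[0,0,0]},{"dp":[0,0,0],"delta_rot":[0,0,0]},{"dp":[0,0,-0.02],"delta_rot":[0,0,0]},{"dp":[0,0,-0.07],"delta_rot":[0,0,0]},{"dp":[0,0,-0.12],"delta_rot":[0,0,0]},{"dp":[0,0,-0.17],"delta_rot":[0,0,0]},{"dp":[0,0,-0.17],"delta_rot":[0,0,0]}]' 1
python3 - <<'E'
from h import *
f=vision.grab_frame("wrist"); cv2.imwrite("pics/w5.png",f["img"])
plan(.5235,-.247,.21,.3076)
E
```

```text
clock: 10.18
tcp_pos: [0.4995, 0.3045, 0.2159]
orientation: [2.087, 2.347, 0.015]
contact_force: [0.4, 0.9, -1.0]
grip_width: 0.0855
gripper_force: 0.0
dp [-0.5502, -0.0394, 0.0013] rot [0.0044, -0.0029, -0.1899] deg 10.9
```

View pics/w5.png

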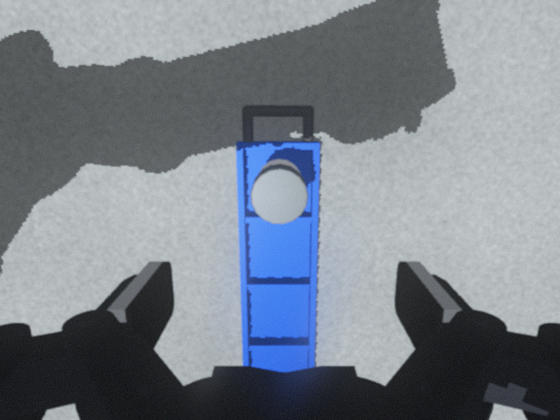

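The jar stands in the well next to the cooler handle, lid at (280,190). Next, the flask.

```bash
python3 -m handwheel '[{"dp":[-0.55,-0.039,0],"delta_rot":[0,0,-0.19]},{"dp":[-0.55,-0.039,0],"delta_rot":[0,0,-0.19]},{"dp":[-0.55,-0.039,0],"delta_rot":[0,0,-0.19]},{"dp":[-0.55,-0.039,0],"delta_rot":[0,0,-0.19]},{"dp":[-0.55,-0.039,0],"delta_rot":[0,0,-0.19]},{"dp":[-0.55,-0.039,0],"delta_rot":[0,0,-0.19]},{"dp":[-0.55,-0.039,0],"delta_rot":[0,0,-0.19]},{"dp":[-0.55,-0.039,0],"delta_rot":[0,0,-0.19]},{"dp":[-0.55,-0.039,0],"delta_rot":[0,0,-0.19]},{"dp":[-0.55,-0.039,0],"delta_rot":[0,0,-0.19]},{"dp":[-0.55,-0.039,0],"delta_rot":[0,0,-0.19]},{"dp":[-0.55,-0.039,0],"delta_rot":[0,0,-0.19]}]' 1 && python3 -c "
from h import *
vision.grab_frame('wrist');plan(.5235,-.247,.065,.3076)"
```

```text
clock: 11.72
tcp_pos: [0.523, -0.2454, 0.2098]
orientation: [-1.85, -2.537, -0.001]
contact_force: [0.7, 0.6, 0.3]
grip_width: 0.0854
gripper_force: 0.0
dp [-0.0018, -0.0001, 0.145] rot [-0.0002, -0.0012, 0.0031] deg 0.2
```

```bash
python3 -m handwheel '[{"dp":[-0.002,0,0.04],"delta_rot":[0,0,0]},{"dp":[-0.002,0,0.08],"delta_rot":[0,0,0]},{"dp":[-0.002,0,0.115],"delta_rot":[0,0,0]},{"dp":[-0.002,0,0.135],"delta_rot":[0,0,0]},{"dp":[-0.002,0,0.145],"delta_rot":[0,0,0]},{"dp":[-0.002,0,0.145],"delta_rot":[0,0,0]}]' 1 && python3 -m handwheel '[{"dp":[0,0,0],"delta_rot":[0,0,0]},{"dp":[0,0,0],"delta_rot":[0,0,0]},{"dp":[0,0,0],"delta_rot":[0,0,0]},{"dp":[0,0,0],"delta_rot":[0,0,0]},{"dp":[0,0,0],"delta_rot":[0,0,0]},{"dp":[0,0,0],"delta_rot":[0,0,0]},{"dp":[0,0,0],"delta_rot":[0,0,0]},{"dp":[0,0,0],"delta_rot":[0,0,0]}]' 0 40
```

```text
clock: 12.52
tcp_pos: [0.5237, -0.2491, 0.0655]
orientation: [1.854, 2.536, 0.0]
contact_force: [0.4, 0.4, 0.2]
grip_width: 0.0855
gripper_force: 0.0
clock: 13.52
tcp_pos: [0.5237, -0.2494, 0.0656]
orientation: [1.854, 2.535, 0.0]
contact_force: [-1.1, 0.9, 5.5]
grip_width: 0.025
gripper_force: 40.0
```

```bash
python3 -m handwheel '[{"dp":[0,0,-0.03],"delta_rot":[0,0,0]},{"dp":[0,0,-0.08],"delta_rot":[0,0,0]},{"dp":[0,0,-0.13],"delta_rot":[0,0,0]},{"dp":[0,0,-0.15],"delta_rot":[0,0,0]},{"dp":[0,0,-0.15],"delta_rot":[0,0,0]},{"dp":[0,0,-0.15],"delta_rot":[0,0,0]}]' && python3 -c "
from h import *
plan(.5039,.2323,.215,.118)"
```

```text
clock: 14.28
tcp_pos: [0.5227, -0.2486, 0.2138]
orientation: [-1.853, -2.534, 0.001]
contact_force: [0.4, 0.2, -1.1]
grip_width: 0.0249
gripper_force: 39.8
dp [0.4639, 0.128, -0.0008] rot [-0.002, -0.0013, 0.1903] deg 10.9
```

```bash
python3 -m handwheel '[{"dp":[0.464,0.128,0],"delta_rot":[0,0,0.19]},{"dp":[0.464,0.128,0],"delta_rot":[0,0,0.19]},{"dp":[0.464,0.128,0],"delta_rot":[0,0,0.19]},{"dp":[0.464,0.128,0],"delta_rot":[0,0,0.19]},{"dp":[0.464,0.128,0],"delta_rot":[0,0,0.19]},{"dp":[0.464,0.128,0],"delta_rot":[0,0,0.19]},{"dp":[0.464,0.128,0],"delta_rot":[0,0,0.19]},{"dp":[0.464,0.128,0],"delta_rot":[0,0,0.19]},{"dp":[0.464,0.128,0],"delta_rot":[0,0,0.19]},{"dp":[0.464,0.128,0],"delta_rot":[0,0,0.19]},{"dp":[0.464,0.128,0],"delta_rot":[0,0,0.19]}]' && python3 -c "
from h import *
vision.grab_frame('wrist');plan(.5039,.2323,.0625,.118)"
```

```text
clock: 15.65
tcp_pos: [0.5048, 0.2298, 0.2147]
orientation: [2.09, 2.346, -0.002]
contact_force: [1.1, -0.4, 0.4]
grip_width: 0.0249
gripper_force: 39.8
dp [0.0025, -0.0006, 0.1524] rot [-0.0007, 0.0006, -0.0026] deg 0.2
```

```bash
python3 -m handwheel '[{"dp":[0.002,0,0.05],"delta_rot":[0,0,0]},{"dp":[0.002,0,0.09],"delta_rot":[0,0,0]},{"dp":[0.002,0,0.125],"delta_rot":[0,0,0]},{"dp":[0.002,0,0.142],"delta_rot":[0,0,0]},{"dp":[0.002,0,0.149],"delta_rot":[0,0,0]},{"dp":[0.002,0,0.152],"delta_rot":[0,0,0]},{"dp":[0.002,0,0.152],"delta_rot":[0,0,0]},{"dp":[0.002,0,0.152],"delta_rot":[0,0,0]}]'; python3 -c "
from h import *
o=status.get_obs();print(o['tcp_pos'],o['contact_force'])"
```

```text
clock: 16.7
tcp_pos: [0.5051, 0.234, 0.0641]
orientation: [2.086, 2.349, 0.002]
contact_force: [-0.6, -0.9, -1.2]
grip_width: 0.0251
gripper_force: 39.9
[0.50505219 0.2340488  0.06410593] [-0.57127304 -0.92783107 -1.19276915]
```

```bash
python3 -m handwheel '[{"dp":[0,0,0.0015],"delta_rot":[0,0,0]},{"dp":[0,0,0.002],"delta_rot":[0,0,0]},{"dp":[0,0,0.002],"delta_rot":[0,0,0]}]' && python3 -m handwheel '[{"dp":[0,0,0],"delta_rot":[0,0,0]},{"dp":[0,0,0],"delta_rot":[0,0,0]},{"dp":[0,0,0],"delta_rot":[0,0,0]},{"dp":[0,0,0],"delta_rot":[0,0,0]},{"dp":[0,0,0],"delta_rot":[0,0,0]},{"dp":[0,0,-0.03],"delta_rot":[0,0,0]},{"dp":[0,0,-0.08],"delta_rot":[0,0,0]},{"dp":[0,0,-0.13],"delta_rot":[0,0,0]},{"dp":[0,0,-0.16],"delta_rot":[0,0,0]},{"dp":[0,0,-0.16],"delta_rot":[0,0,0]}]' 1
python3 - <<'E'
from h import *
f=vision.grab_frame("wrist"); cv2.imwrite("pics/w6.png",f["img"])
plan(.5045,-.1845,.21,.3076)
E
```

```text
clock: 17.08
tcp_pos: [0.5047, 0.2338, 0.0616]
orientation: [-2.086, -2.348, -0.001]
contact_force: [-0.7, -0.9, 4.1]
grip_width: 0.0249
gripper_force: 40.3
clock: 18.32
tcp_pos: [0.506, 0.2343, 0.2238]
orientation: [2.086, 2.348, 0.008]
contact_force: [0.5, 1.1, -0.0]
grip_width: 0.0857
gripper_force: 0.0
dp [-0.4155, -0.0497, 0.0114] rot [0.0017, -0.0012, -0.1895] deg 10.9
```

View pics/w6.png

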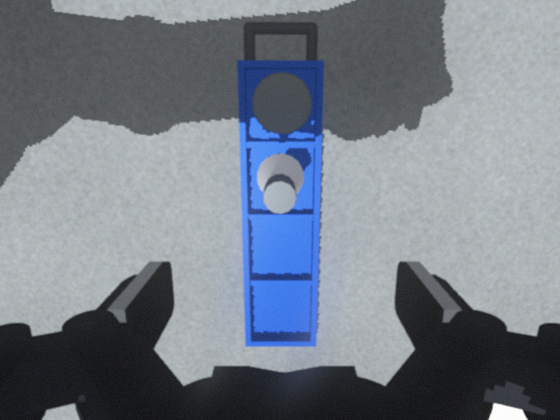

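The flask stands upright in the second well, cap at (280,193), with the jar still centred at (282,103). Next, the tall bottle.

```bash
python3 -m handwheel '[{"dp":[-0.415,-0.05,0],"delta_rot":[0,0,-0.19]},{"dp":[-0.415,-0.05,0],"delta_rot":[0,0,-0.19]},{"dp":[-0.415,-0.05,0],"delta_rot":[0,0,-0.19]},{"dp":[-0.415,-0.05,0],"delta_rot":[0,0,-0.19]},{"dp":[-0.415,-0.05,0],"delta_rot":[0,0,-0.19]},{"dp":[-0.415,-0.05,0],"delta_rot":[0,0,-0.19]},{"dp":[-0.415,-0.05,0],"delta_rot":[0,0,-0.19]},{"dp":[-0.415,-0.05,0],"delta_rot":[0,0,-0.19]},{"dp":[-0.415,-0.05,0],"delta_rot":[0,0,-0.19]},{"dp":[-0.415,-0.05,0],"delta_rot":[0,0,-0.19]}]' 1
python3 - <<'E'
from h import *
f=vision.grab_frame("wrist"); cv2.imwrite("pics/w7.png",f["img"]); np.save("w7.npy",f,allow_pickle=True)
plan(.5045,-.1845,.052,.3076)
E
```

```text
clock: 19.62
tcp_pos: [0.5038, -0.1825, 0.2206]
orientation: [-1.85, -2.537, 0.0]
contact_force: [-0.1, 0.1, 0.1]
grip_width: 0.0856
gripper_force: 0.0
dp [-0.0021, 0.0001, 0.1688] rot [-0.0006, -0.0008, 0.003] deg 0.2
```

View pics/w7.png

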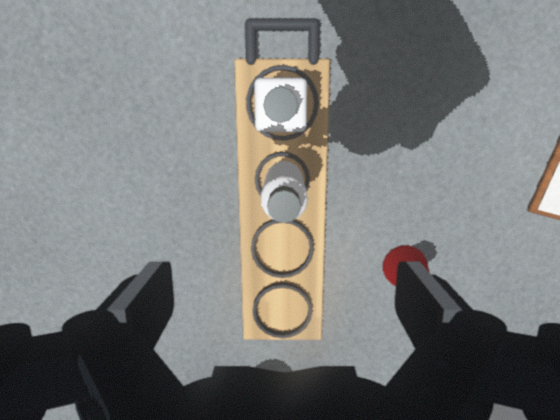

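The tall cap is at (284,204) and the square bottle is flush with the carrier axes at (282,103); both agree with the earlier estimates.

```bash
python3 -m handwheel '[{"dp":[-0.002,0,0.05],"delta_rot":[0,0,0]},{"dp":[-0.002,0,0.09],"delta_rot":[0,0,0]},{"dp":[-0.002,0,0.13],"delta_rot":[0,0,0]},{"dp":[-0.002,0,0.155],"delta_rot":[0,0,0]},{"dp":[-0.002,0,0.168],"delta_rot":[0,0,0]},{"dp":[-0.002,0,0.168],"delta_rot":[0,0,0]}]' 1 && python3 -m handwheel '[{"dp":[0,0,0],"delta_rot":[0,0,0]},{"dp":[0,0,0],"delta_rot":[0,0,0]},{"dp":[0,0,0],"delta_rot":[0,0,0]},{"dp":[0,0,0],"delta_rot":[0,0,0]},{"dp":[0,0,0],"delta_rot":[0,0,0]},{"dp":[0,0,0],"delta_rot":[0,0,0]},{"dp":[0,0,0],"delta_rot":[0,0,0]},{"dp":[0,0,0],"delta_rot":[0,0,0]}]' 0 40
```

```text
clock: 20.42
tcp_pos: [0.5043, -0.1856, 0.053]
orientation: [-1.853, -2.536, 0.0]
contact_force: [0.1, -0.1, 0.3]
grip_width: 0.0854
gripper_force: 0.0
clock: 21.42
tcp_pos: [0.5048, -0.1863, 0.0542]
orientation: [1.854, 2.535, 0.001]
contact_force: [-0.7, 0.7, 5.2]
grip_width: 0.0352
gripper_force: 39.6
```

```bash
python3 -m handwheel '[{"dp":[0,0,-0.03],"delta_rot":[0,0,0]},{"dp":[0,0,-0.08],"delta_rot":[0,0,0]},{"dp":[0,0,-0.13],"delta_rot":[0,0,0]},{"dp":[0,0,-0.18],"delta_rot":[0,0,0]},{"dp":[0,0,-0.18],"delta_rot":[0,0,0]},{"dp":[0,0,-0.18],"delta_rot":[0,0,0]}]' && python3 -c "
from h import *
plan(.5121,.1627,.232,.118)"
```

```text
clock: 22.18
tcp_pos: [0.5039, -0.1857, 0.2327]
orientation: [-1.853, -2.535, -0.001]
contact_force: [-1.4, 0.1, -1.7]
grip_width: 0.0352
gripper_force: 40.4
dp [0.3295, 0.1136, 0.001] rot [-0.0004, -0.0009, 0.1903] deg 10.9
```

```bash
python3 -m handwheel '[{"dp":[0.33,0.114,0],"delta_rot":[0,0,0.19]},{"dp":[0.33,0.114,0],"delta_rot":[0,0,0.19]},{"dp":[0.33,0.114,0],"delta_rot":[0,0,0.19]},{"dp":[0.33,0.114,0],"delta_rot":[0,0,0.19]},{"dp":[0.33,0.114,0],"delta_rot":[0,0,0.19]},{"dp":[0.33,0.114,0],"delta_rot":[0,0,0.19]},{"dp":[0.33,0.114,0],"delta_rot":[0,0,0.19]},{"dp":[0.33,0.114,0],"delta_rot":[0,0,0.19]},{"dp":[0.33,0.114,0],"delta_rot":[0,0,0.19]}]' && python3 -c "
from h import *
vision.grab_frame('wrist');plan(.5121,.1627,.05,.118)"
```

```text
clock: 23.3
tcp_pos: [0.5128, 0.1609, 0.2327]
orientation: [-2.09, -2.345, 0.002]
contact_force: [0.7, -0.7, -1.5]
grip_width: 0.0349
gripper_force: 40.4
dp [0.0018, -0.0005, 0.183] rot [-0.0007, 0.0004, -0.0028] deg 0.2
```

```bash
python3 -m handwheel '[{"dp":[0.001,0,0.05],"delta_rot":[0,0,0]},{"dp":[0.001,0,0.1],"delta_rot":[0,0,0]},{"dp":[0.001,0,0.145],"delta_rot":[0,0,0]},{"dp":[0.001,0,0.17],"delta_rot":[0,0,0]},{"dp":[0.001,0,0.178],"delta_rot":[0,0,0]},{"dp":[0.001,0,0.182],"delta_rot":[0,0,0]},{"dp":[0.001,0,0.182],"delta_rot":[0,0,0]},{"dp":[0.001,0,0.182],"delta_rot":[0,0,0]}]'
```

```text
clock: 24.35
tcp_pos: [0.5135, 0.1641, 0.0522]
orientation: [2.086, 2.348, 0.003]
contact_force: [-1.3, 0.2, -1.1]
grip_width: 0.0357
gripper_force: 40.4
```

```bash
python3 -m handwheel '[{"dp":[0,0,0.0015],"delta_rot":[0,0,0]},{"dp":[0,0,0.0025],"delta_rot":[0,0,0]},{"dp":[0,0,0.0025],"delta_rot":[0,0,0]}]' && python3 -m handwheel '[{"dp":[0,0,0],"delta_rot":[0,0,0]},{"dp":[0,0,0],"delta_rot":[0,0,0]},{"dp":[0,0,0],"delta_rot":[0,0,0]},{"dp":[0,0,0],"delta_rot":[0,0,0]},{"dp":[0,0,0],"delta_rot":[0,0,0]},{"dp":[0,0,-0.03],"delta_rot":[0,0,0]},{"dp":[0,0,-0.08],"delta_rot":[0,0,0]},{"dp":[0,0,-0.13],"delta_rot":[0,0,0]},{"dp":[0,0,-0.17],"delta_rot":[0,0,0]},{"dp":[0,0,-0.17],"delta_rot":[0,0,0]}]' 1
python3 - <<'E'
from h import *
f=vision.grab_frame("wrist"); cv2.imwrite("pics/w8.png",f["img"])
plan(.4825,-.1175,.22,.3076)
g=np.load("w7.npy",allow_pickle=True).item(); x,e=tri([np.load("w2.npy",allow_pickle=True).item(),g],[(288,55),(282,103)]); print("square",x.round(4),e)
E
```

```text
clock: 24.72
tcp_pos: [0.5133, 0.1641, 0.0501]
orientation: [-2.086, -2.348, -0.002]
contact_force: [-2.4, -0.6, 12.7]
grip_width: 0.0353
gripper_force: 41.6
clock: 25.98
tcp_pos: [0.5148, 0.1643, 0.2218]
orientation: [2.086, 2.347, 0.009]
contact_force: [-0.4, -1.0, -0.5]
grip_width: 0.0855
gripper_force: 0.0
dp [-0.276, -0.0639, -0.0007] rot [0.0025, -0.0015, -0.1895] deg 10.9
square [ 0.4822 -0.1169  0.0952] 0.32286269571312687
```

View pics/w8.png

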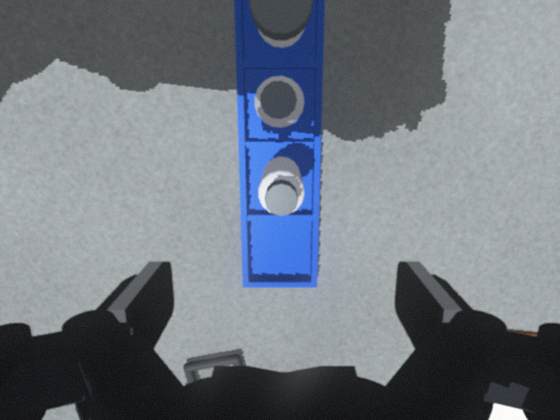

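The tall bottle is upright in the third well, cap at (282,196), with the flask and jar still standing in theirs. Next, the square bottle.

```bash
python3 -m handwheel '[{"dp":[-0.276,-0.064,0],"delta_rot":[0,0,-0.19]},{"dp":[-0.276,-0.064,0],"delta_rot":[0,0,-0.19]},{"dp":[-0.276,-0.064,0],"delta_rot":[0,0,-0.19]},{"dp":[-0.276,-0.064,0],"delta_rot":[0,0,-0.19]},{"dp":[-0.276,-0.064,0],"delta_rot":[0,0,-0.19]},{"dp":[-0.276,-0.064,0],"delta_rot":[0,0,-0.19]},{"dp":[-0.276,-0.064,0],"delta_rot":[0,0,-0.19]},{"dp":[-0.276,-0.064,0],"delta_rot":[0,0,-0.19]}]' 1 && python3 -c "
from h import *
vision.grab_frame('wrist');plan(.4825,-.1175,.048,.3076)"
```

```text
clock: 27.02
tcp_pos: [0.4818, -0.1163, 0.2183]
orientation: [-1.851, -2.537, 0.001]
contact_force: [-0.1, 0.1, -0.2]
grip_width: 0.0852
gripper_force: 0.0
dp [-0.0013, 0.0004, 0.1704] rot [-0.0007, -0.0004, 0.0028] deg 0.2
```

```bash
python3 -m handwheel '[{"dp":[-0.001,0,0.05],"delta_rot":[0,0,0]},{"dp":[-0.001,0,0.09],"delta_rot":[0,0,0]},{"dp":[-0.001,0,0.13],"delta_rot":[0,0,0]},{"dp":[-0.001,0,0.157],"delta_rot":[0,0,0]},{"dp":[-0.001,0,0.17],"delta_rot":[0,0,0]},{"dp":[-0.001,0,0.17],"delta_rot":[0,0,0]}]' 1 && python3 -m handwheel '[{"dp":[0,0,0],"delta_rot":[0,0,0]},{"dp":[0,0,0],"delta_rot":[0,0,0]},{"dp":[0,0,0],"delta_rot":[0,0,0]},{"dp":[0,0,0],"delta_rot":[0,0,0]},{"dp":[0,0,0],"delta_rot":[0,0,0]},{"dp":[0,0,0],"delta_rot":[0,0,0]},{"dp":[0,0,0],"delta_rot":[0,0,0]},{"dp":[0,0,0],"delta_rot":[0,0,0]}]' 0 40
```

```text
clock: 27.82
tcp_pos: [0.4819, -0.1184, 0.0485]
orientation: [-1.853, -2.536, 0.001]
contact_force: [0.7, -0.1, 0.8]
grip_width: 0.0854
gripper_force: 0.0
clock: 28.82
tcp_pos: [0.4825, -0.1187, 0.0495]
orientation: [1.854, 2.535, 0.002]
contact_force: [-1.1, -0.8, 6.8]
grip_width: 0.0374
gripper_force: 43.9
```

```bash
python3 -m handwheel '[{"dp":[0,0,-0.03],"delta_rot":[0,0,0]},{"dp":[0,0,-0.08],"delta_rot":[0,0,0]},{"dp":[0,0,-0.13],"delta_rot":[0,0,0]},{"dp":[0,0,-0.18],"delta_rot":[0,0,0]},{"dp":[0,0,-0.18],"delta_rot":[0,0,0]},{"dp":[0,0,-0.18],"delta_rot":[0,0,0]}]' && python3 -c "
from h import *
plan(.5204,.0932,.228,.118)"
```

```text
clock: 29.58
tcp_pos: [0.4815, -0.1183, 0.2282]
orientation: [-1.853, -2.535, -0.0]
contact_force: [-1.3, 0.8, -1.8]
grip_width: 0.0373
gripper_force: 43.2
dp [0.1897, 0.1013, 0.0003] rot [-0.0006, -0.0009, 0.1905] deg 10.9
```

```bash
python3 -m handwheel '[{"dp":[0.19,0.101,0],"delta_rot":[0,0,0.19]},{"dp":[0.19,0.101,0],"delta_rot":[0,0,0.19]},{"dp":[0.19,0.101,0],"delta_rot":[0,0,0.19]},{"dp":[0.19,0.101,0],"delta_rot":[0,0,0.19]},{"dp":[0.19,0.101,0],"delta_rot":[0,0,0.19]},{"dp":[0.19,0.101,0],"delta_rot":[0,0,0.19]},{"dp":[0.19,0.101,0],"delta_rot":[0,0,0.19]}]' && python3 -c "
from h import *
vision.grab_frame('wrist');plan(.5204,.0932,.0465,.118)"
```

```text
clock: 30.45
tcp_pos: [0.5202, 0.0912, 0.2283]
orientation: [-2.089, -2.345, 0.002]
contact_force: [0.1, -0.2, -1.2]
grip_width: 0.0377
gripper_force: 43.1
dp [0.0018, 0.0003, 0.182] rot [-0.0007, 0.0002, -0.0024] deg 0.1
```

```bash
python3 -m handwheel '[{"dp":[0.001,0,0.05],"delta_rot":[0,0,0]},{"dp":[0.001,0,0.1],"delta_rot":[0,0,0]},{"dp":[0.001,0,0.145],"delta_rot":[0,0,0]},{"dp":[0.001,0,0.17],"delta_rot":[0,0,0]},{"dp":[0.001,0,0.178],"delta_rot":[0,0,0]},{"dp":[0.001,0,0.181],"delta_rot":[0,0,0]},{"dp":[0.001,0,0.181],"delta_rot":[0,0,0]},{"dp":[0.001,0,0.181],"delta_rot":[0,0,0]}]'
```

```text
clock: 31.5
tcp_pos: [0.5213, 0.0942, 0.0487]
orientation: [2.086, 2.348, 0.003]
contact_force: [0.1, 0.0, -1.5]
grip_width: 0.0373
gripper_force: 43.0
```

Measured contact height should be about 0.0455, so I'll lower 2.5 mm, release, rise and check.

```bash
python3 -m handwheel '[{"dp":[0,0,0.0015],"delta_rot":[0,0,0]},{"dp":[0,0,0.0025],"delta_rot":[0,0,0]},{"dp":[0,0,0.0025],"delta_rot":[0,0,0]}]' && python3 -m handwheel '[{"dp":[0,0,0],"delta_rot":[0,0,0]},{"dp":[0,0,0],"delta_rot":[0,0,0]},{"dp":[0,0,0],"delta_rot":[0,0,0]},{"dp":[0,0,0],"delta_rot":[0,0,0]},{"dp":[0,0,0],"delta_rot":[0,0,0]},{"dp":[0,0,-0.03],"delta_rot":[0,0,0]},{"dp":[0,0,-0.08],"delta_rot":[0,0,0]},{"dp":[0,0,-0.13],"delta_rot":[0,0,0]},{"dp":[0,0,-0.18],"delta_rot":[0,0,0]},{"dp":[-0.06,0,-0.2],"delta_rot":[0,0,0]},{"dp":[-0.1,0,-0.2],"delta_rot":[0,0,0]},{"dp":[-0.1,0,-0.2],"delta_rot":[0,0,0]}]' 1
python3 - <<'E'
from h import *
a=vision.grab_frame("wrist")["img"]; b=vision.grab_frame("scene")["img"]
c=np.hstack([cv2.resize(a[:360,150:400],(400,576)),cv2.resize(b[100:220,250:350],(400,480))[:576] if 0 else cv2.copyMakeBorder(cv2.resize(b[100:220,250:350],(400,480),interpolation=cv2.INTER_CUBIC),0,96,0,0,0)])
cv2.imwrite("pics/end.png",c)
E
```

```text
clock: 31.88
tcp_pos: [0.5208, 0.0941, 0.0456]
orientation: [-2.086, -2.348, -0.001]
contact_force: [-1.0, -0.2, 3.6]
grip_width: 0.0376
gripper_force: 43.5
clock: 33.38
tcp_pos: [0.5323, -0.0093, 0.246]
orientation: [2.093, 2.341, 0.001]
contact_force: [-0.4, 0.7, 0.7]
grip_width: 0.0854
gripper_force: 0.0
```

View pics/end.png

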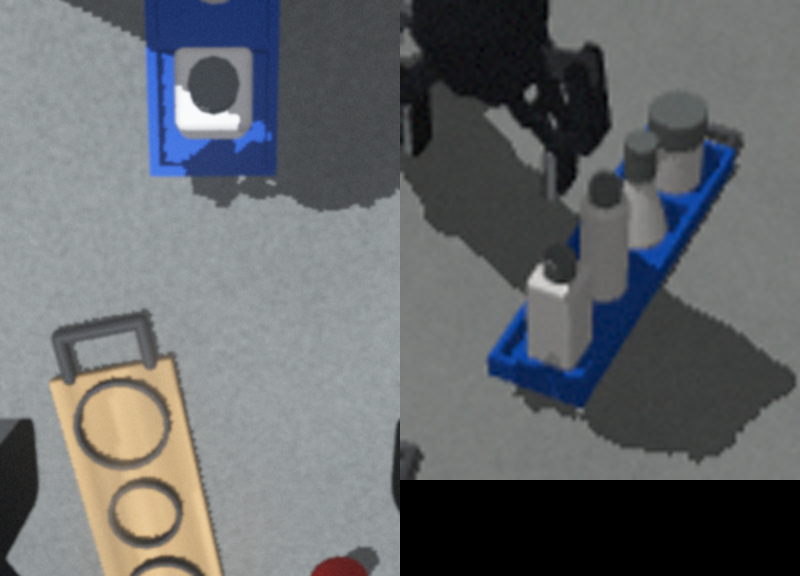

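All four bottles stand upright in their wells: jar next to the handle, then flask, tall and square at the far end. In the left half of the composite picture the square's cap is at (213,85). The arm is clear of everything.

```bash
python3 -c "
from bench import r
print(r.hand_in())"
```

```text
the job is handed in; nothing more can be done
None
```

All four bottles are in the cooler rack in reverse order (jar next to the handle, then flask, tall and square); the last pictures showed each standing upright in its own well, and I handed the job in at about 33 s; no verdict was returned.

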